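Hang the parts caddy on the spring-balanced arm

TASK

Pick up the blue parts caddy by its wooden grip and hang its steel crossbar in the orange V-notch at the end of the blue spring-balanced arm. The arm sinks under the load: ease it down slowly while still holding, and let go only when the arm carries the caddy's full weight and has settled, so that on release it neither drops nor springs up but just hangs there still. Never press or jerk the arm, keep the caddy upright, and leave everything else where it is.

Things in the scene. Friction and masses are not known exactly. Their poses are not given: they have to be found in the camera images.
- blue_caddy_grip (a point): Centre of the BLUE caddy's wooden grip: upright block 20 (caddy x) x 24 (y) x 46 mm tall, 141 mm above the caddy's underside, 36 mm above the crossbar. Grasp it here, best with fingers closing along y (the crossbar), which keeps them clear of the notch. z up. Caddy mass unknown, 0.23 to 0.74 kg: to be weighed or felt. A red caddy of the same shape is a bystander.
- blue_caddy_bar (a point): Centre of the blue caddy's crossbar: round steel, 7 mm diameter, 78 mm long along the caddy's y, 105 mm above its underside, carried by two flat uprights at y = +-37 mm. Axes as the grip's.
- blue_caddy_tray (a point): Centre of the blue caddy's tray, 18 mm above its underside: open tray 90 (x) x 70 (y) x 36 mm tall. Between its rim and the crossbar is a window 65 mm high, 70 mm wide; the end of the arm passes through it along the caddy's x, from either side (the caddy is alike both ways round).
- hook_arm: The sprung blue arm; origin: seat of its orange V-notch, where the crossbar's centre rests when hung. 45 degree walls, lips 11 mm higher and 18 mm either way along the arm; notch 16 mm wide; metal reaches 20 mm below the seat and 18 mm beyond it. Axes tilt with the arm: x from notch back to pivot, y level across the arm (as the seated bar), z up. Bring the bar in above the free end's lip, then lower.
- notch (a point): The same seat of the notch. Pivot 250 mm behind it along the arm's x; the notch sinks on a circle about it. Empty, the arm rests on its upper stop, rising 0.2 rad to the notch; it sinks about 16 mm per newton, so 35 to 115 mm by the caddy's mass; lower stop near 150 mm. Lightly damped: it bobs if let go off balance. It must never go faster than 60 mm/s here, nor be pressed with over 20 N.
- red_caddy_grip (a point): Centre of the grip of the red caddy, same shape as the blue one, a bystander.
- pin_block: Wooden bench block lying flat, 70 x 170 x 18 mm, origin under its centre; a bystander.
- spectacles: Amber spectacle frame lying on the bench, about 140 x 120 x 5 mm; a bystander.
- screw_jar: Small jar, 52 mm diameter, 70 mm tall, origin under its centre; a bystander.
- file_tool: Screwdriver with a wooden handle lying on the bench, about 200 mm long; a bystander.
- cup: White cup, 68 mm diameter, 75 mm tall, origin under its centre; a bystander.

How it is judged (in metres and radians):
On the way:
1. the crossbar lies in the notch and the arm has sunk under it by at least 20 mm while the caddy is still held (distance between blue_caddy_bar and notch below 0.016 m and z of blue_caddy_bar in the frame of notch between -0.006 and 0.006 m and distance of notch from where it was at the start of the episode above 0.02 m and contact force between the fingers and blue_caddy above 1 N), for 0.2 s.
At the end, for the whole second after the job is handed in: The blue caddy hangs still (under 0.03 m/s) by its bar in the notch (6 mm in height, 16 mm in all), upright to 0.25 rad, clear of the bench, released; notch sunk over 25 mm and under 15 mm/s; red caddy within 20 mm, screwdriver 40 mm, other bystanders 30 mm of their places (distance between blue_caddy_bar and notch below 0.016 m and z of blue_caddy_bar in the frame of notch between -0.006 and 0.006 m and distance of notch from where it was at the start of the episode above 0.025 m and linear speed of hook_arm below 0.015 m/s and linear speed of blue_caddy below 0.03 m/s and angle between blue_caddy_grip's own z axis and vertical below 0.25 rad and height (world z) of blue_caddy_grip above 0.15 m and contact force between the fingers and blue_caddy below 0.1 N and distance of red_caddy_grip from where it was at the start of the episode below 0.02 m and distance of each of pin_block, spectacles, screw_jar, cup from where it was at the start of the episode below 0.03 m and distance of file_tool from where it was at the start of the episode below 0.04 m); the robot touches nothing.
It fails at once if the notch moves faster than 60 mm/s, down or up (load dropped, jerked, or sprung up on release) (linear speed of hook_arm above 0.06 m/s).
It fails at once if the caddy is pressed on the arm with more than 20 N (contact force between blue_caddy and hook_arm above 20 N).
It fails at once if the blue caddy is tipped by more than 0.5 rad (angle between blue_caddy_grip's own z axis and vertical above 0.5 rad).
It fails at once if a bystander is pushed away: the red caddy by over 20 mm, the screwdriver 40 mm, another 30 mm (distance of red_caddy_grip from where it was at the start of the episode above 0.02 m or distance of any of pin_block, spectacles, screw_jar, cup from where it was at the start of the episode above 0.03 m or distance of file_tool from where it was at the start of the episode above 0.04 m).
It also fails if it takes over 69 s, if anything falls off the work surface, if the arm or the gripper's body presses on something with over 40 N, if the wrist force passes 120 N, or if a joint passes its speed limit or range.

ROBOT

A 6-joint arm with a two-finger parallel gripper is mounted at the origin on the work surface. World frame = base frame: x ahead of the robot, y to its left, z up, the work surface at z = 0. Lengths are in mm, angles in rad, forces in N, time in s.
With the tool pointing down it reaches from about 350 to 775 mm from the base axis. Payload 7.3 kg.
Tool frame: the origin (TCP) lies at the very end of the fingers, on their centre line; the grasp point (between the pads) lies 19 mm behind it (pinch_z is the distance from the TCP to the grasp point, in mm); z points along the fingers, y is the direction in which the jaws open and shut (so a half turn about z gives the same grasp; the last joint's range is limited). The gripper opens to 92 mm and grips with 3 to 60 N. Pads are 19 mm wide; open, the fingers measure 130 mm over their backs; the gripper's body (75 mm by 190 mm) begins 47 mm behind the grasp point.
Start: joints at [1.069, 0.342, 1.524, -0, 1.275, -0.146], TCP at [182.865, 492.143, 226.741] pointing down, gripper open.
Joint ranges: [-2.53, 2.53], [-0.77, 2.02], [0.04, 2.7], [-1, 4.14], [0.28, 2.66], [-3.11, 3.11]. Speed limits (rad/s): [2.57, 2.57, 3.14, 3.14, 3.14, 3.14].

INTERFACE

Orientations are given as [roll, pitch, yaw] about the fixed x, y, z axes, in that order (R = Rz(yaw) Ry(pitch) Rx(roll)).
In Python, from plant import * gives the robot as it stands.
- The arm moves only by the tool step_arm, never from a script. Its argument "moves" is one flat list of numbers, 7 for each row, row after row: the shift along the tool's x, y, z scaled (see below), then the turn, a rotation vector about the tool's x, y, z scaled (see below), then the closure, from -1 (fully open) to 1 (shut). A call has 1 to 8 rows; each row shifts and turns the pose as measured when the row begins, along the tool's axes as they then stand; what a row does not reach is not made up. The controller multiplies each number of a shift by 2 cm and each number of a turn by 4 degrees. A row lasts 1/12 s, in which the tool goes at most 41.7 mm and 7.16 degrees, less where a joint would pass 70% of its speed; a pose out of reach is approached as far as the arm can. A call with a number of a shift or a turn outside -1 to 1 is refused whole. A call with a gripper value outside its range is refused whole. The fingers move at their own pace and stop on an object; the grip force is fixed at half the most. Time passes only in rows, so rows that do not move let the fingers close. It gives the time, the measured TCP pose, the force and the opening at its end, in the units of the state.
- get_obs(): the state, without advancing time (a new reading comes with each control period).
- capture(name): name is "scene" or "side" or "wrist"; returns the picture (420x560x3 uint8, red, green, blue); there is no depth.
- get_calibration(name): a dict with "mtx" (3x3 intrinsics, pixels), "eye" and "orientation" of the camera in the world; the wrist camera has in their place "mount" (4x4, takes a point from camera to tool coordinates, whose origin is the TCP and whose axes are the flange's). Camera axes: x right, y down, z forward; pixel columns grow to the right and rows downward; lengths in mm; the calibration is good to about 2 mm. A picture is of the moment at which its call begins: read the wrist's pose just before it. get_calibration takes no time and is no camera call.
- close_job(): hands the job in, once; it reports no verdict.
The state is a dict: "time": time; "joint_positions": joint angles; "dq": joint speeds; "tau": joint torques, N m; "tool_pos": TCP position; "tcp_rot": TCP orientation; "contact_force": force on the tool from outside, world axes, zero at the start; "moment": the same for the moment, N m; "grip_width": finger opening in mm.
Only numpy, scipy, OpenCV 4.12 (cv2) and the standard library are available. Lean on these libraries where they do the work, as an engineer would, in place of code of your own. Each camera call takes 0.05 s, during which the arm holds its last target.

## Working session

There is one attempt and no reset: what is moved stays moved. The work goes in short steps, Python scripts to look and compute and a tool call to move; the robot and the scene stay as the last step left them, time stands still between calls to the robot, and variables do not carry over. Pictures are saved under pics/ and viewed, and the job is handed in when it is done.

Besides the shell and the picture viewer there is one more tool, called after "Call:" as name(argument=value, ...), one argument or row to a line, values as JSON. step_arm: Moves the arm, as the interface text tells. Shifts and turns lie within -1 to 1; 1 stands for 2 cm of shift or 4 degrees of turn. Its arguments: {"type":"object","properties":{"moves":{"type":"array"}},"required":["moves"]}

```bash
ls; mkdir -p pics; python3 - <<'E'
from plant import *
import cv2
o=get_obs();print(o)
for n in("scene","side","wrist"):
    cv2.imwrite(f"pics/{n}0.png",capture(n)[:,:,::-1]); print(n,get_calibration(n))
E
```

```text
pics
{'time': 0.0, 'joint_positions': array([ 1.06903251e+00,  3.42752113e-01,  1.52502853e+00,  1.94252924e-05,
        1.27539905e+00, -1.45982751e-01]), 'dq': array([ 0.00181907, -0.00016746, -0.0016594 ,  0.00062677, -0.00028376,
        0.00023012]), 'tau': array([ 7.27957158e-04, -4.31243491e+01, -2.44224823e+01,  7.18063815e-02,
        5.58493752e-02, -1.53048313e-04]), 'tool_pos': array([182.63406718, 491.76949346, 226.02569715]), 'tcp_rot': array([-3.14002520e+00, -2.49234635e-04,  2.78580572e+00]), 'contact_force': array([0.26323873, 0.1700944 , 0.13150815]), 'moment': array([-0.01341385, -0.00852132, -0.00130191]), 'grip_width': 91.66631814922329}
scene {'mtx': array([[498.48934255,   0.        , 282.66671713],
       [  0.        , 498.48934255, 205.56874275],
       [  0.        ,   0.        ,   1.        ]]), 'eye': array([1448.54612226,  365.49187648, 1148.71672846]), 'orientation': array([-2.38686525,  0.00548597,  1.95189424])}
side {'mtx': array([[445.9875094 ,   0.        , 278.68781835],
       [  0.        , 445.9875094 , 203.67453676],
       [  0.        ,   0.        ,   1.        ]]), 'eye': array([ 531.24485527, -904.57899813, 1162.03466151]), 'orientation': array([-2.408205  ,  0.0179713 , -0.07699954])}
wrist {'mtx': array([[316.94981243,   0.        , 282.82470359],
       [  0.        , 316.94981243, 207.80874444],
       [  0.        ,   0.        ,   1.        ]]), 'mount': array([[-5.16281201e-04, -9.52949662e-01, -3.03128151e-01,
         8.19142949e+01],
       [ 9.99999268e-01, -1.60313719e-04, -1.19919552e-03,
        -1.49344784e+00],
       [ 1.09417736e-03, -3.03128548e-01,  9.52949047e-01,
        -1.58753206e+02],
       [ 0.00000000e+00,  0.00000000e+00,  0.00000000e+00,
         1.00000000e+00]])}
```

View pics/scene0.png

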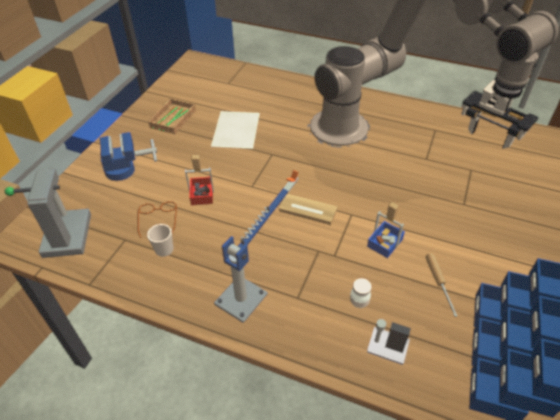

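View pics/side0.png

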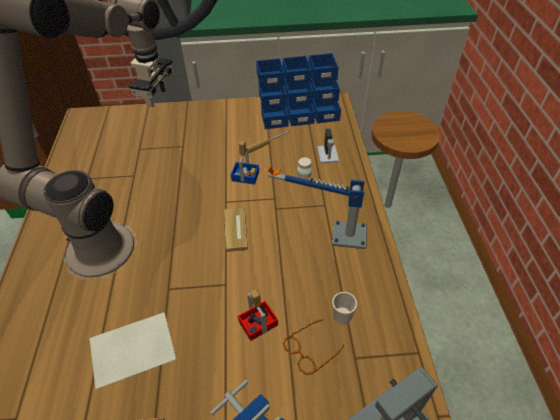

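View pics/wrist0.png

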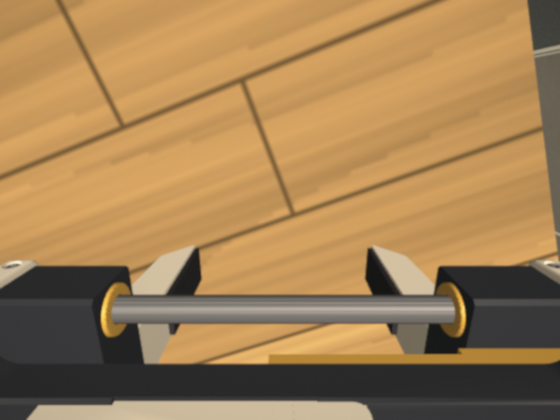

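The scene view shows the blue caddy at (387,235), its grip at about (392,212), the notch at about (292,178) and the pivot at about (236,250). In the side view the caddy is at (245,172), the grip at (242,148) and the notch at (273,172). I'll zoom in.

```bash
cat > h.py <<'E'
import numpy as np, cv2
from plant import *
from scipy.spatial.transform import Rotation as R
def cam(n,obs=None):
    c=get_calibration(n)
    if n=="wrist":
        T=np.eye(4);T[:3,:3]=R.from_euler('xyz',obs['tcp_rot']).as_matrix();T[:3,3]=obs['tool_pos']
        M=T@c['mount'];return c['mtx'],M[:3,:3],M[:3,3]
    return c['mtx'],R.from_euler('xyz',c['orientation']).as_matrix(),np.array(c['eye'])
def ray(C,p):
    K,Rm,e=C;d=Rm@np.linalg.inv(K)@np.array([p[0],p[1],1.]);return e,d/np.linalg.norm(d)
def plane(C,p,z):
    e,d=ray(C,p);return e+d*(z-e[2])/d[2]
def tri(C1,p1,C2,p2):
    e1,d1=ray(C1,p1);e2,d2=ray(C2,p2)
    s=np.linalg.lstsq(np.c_[d1,-d2],e2-e1,rcond=None)[0]
    a=e1+s[0]*d1;b=e2+s[1]*d2;return (a+b)/2,np.linalg.norm(a-b)
def proj(C,X):
    K,Rm,e=C;v=K@(Rm.T@(np.array(X)-e));return v[:2]/v[2]
E
python3 - <<'E'
import cv2
def crop(n,x0,y0,w,h,out):
    i=cv2.imread(f"pics/{n}0.png")[y0:y0+h,x0:x0+w];return cv2.imwrite(f"pics/{out}.png",cv2.resize(i,None,fx=5,fy=5,interpolation=cv2.INTER_CUBIC))
crop("scene",355,190,80,75,"sA");crop("scene",215,160,100,110,"sB");crop("side",220,130,80,60,"dA");crop("side",260,150,110,70,"dB")
a=cv2.imread("pics/sA.png");b=cv2.imread("pics/dA.png")
E
```

```text
(no output)
```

View pics/sA.png

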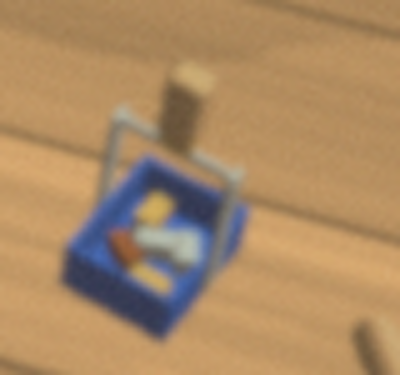

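View pics/sB.png

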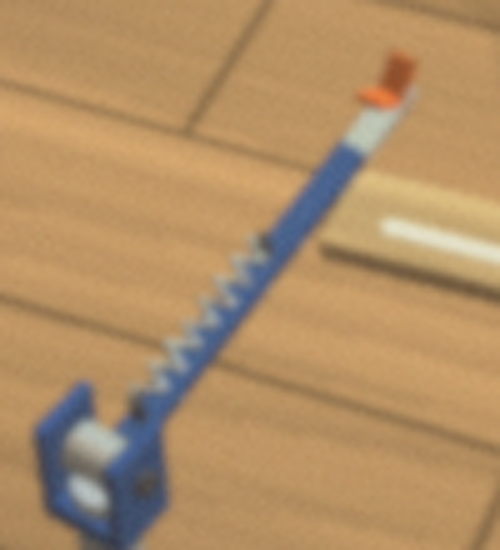

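View pics/dA.png

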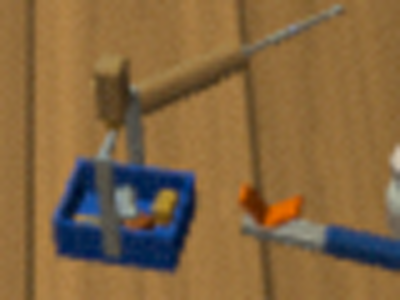

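View pics/dB.png

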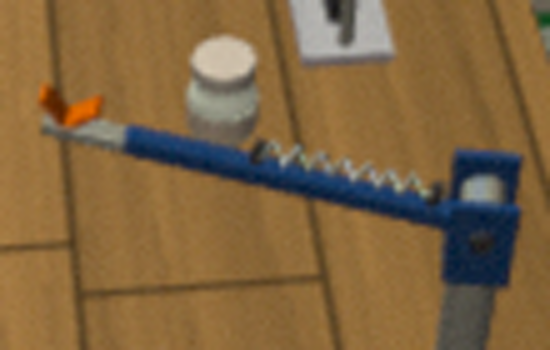

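```bash
python3 - <<'E'
from h import *
S=cam("scene");D=cam("side")
def t(n,a,b): print(n,*[np.round(x,1) for x in tri(S,a,D,b)])
t("grip",(391.8,212),(242.2,148))
t("griptop",(393,204.5),(242.2,141.5))
t("barA",(379.4,213.2),(241,160.5))
t("barB",(402.2,224.8),(247,148.5))
t("notch",(292.6,179.4),(273,173.5))
# arm centerline far point: blue start
t("armblue",(215+350/5,160+148/5),(260+125/5,150+138/5))
t("armend",(215+150/5,160+410/5),(260+443/5,150+207/5))
for n,p,z in(("traycornerL",(355+68/5,190+262/5),20),("trayL2",(355+160/5,190+325/5),20)): print(n,plane(S,p,z))
for n,p in(("tl",(355+68/5,190+248/5)),("bottom",(355+162/5,190+308/5)),("top",(355+150/5,190+158/5)),("right",(355+247/5,190+207/5))): print(n,plane(S,p,36).round(1))
for n,p in(("dtl",(220+80/5,130+160/5)),("dtr",(220+196/5,130+175/5)),("dbl",(220+60/5,130+225/5)),("dbr",(220+180/5,130+240/5))): print(n,plane(D,p,36).round(1))
E
```

```text
grip [476.9 294.2 134. ] 0.0
griptop [479.  292.8 165. ] 1.1
barA [469.3 260.6 107. ] 1.5
barB [490.  328.4 104.7] 7.5
notch [570.5  36.  250.7] 0.5
armblue [604.1  27.2 240.3] 2.6
armend [783.5 -11.1 209. ] 15.1
traycornerL [510.12448437 251.54590883  20.        ]
trayL2 [535.54792754 312.10753104  20.        ]
tl [513.4 250.5  36. ]
bottom [536.3 311.   36. ]
top [428.5 277.6  36. ]
right [445.1 339.3  36. ]
dtl [447.  331.6  36. ]
dtr [532.3 307.   36. ]
dbl [431.6 263.7  36. ]
dbr [517.6 240.   36. ]
```

```bash
cat >> h.py <<'E'
def delta(pos,yaw=None,rows=1):
    o=get_obs();Rm=R.from_euler('xyz',o['tcp_rot'])
    d=Rm.inv().apply(np.array(pos)-o['tool_pos'])/20
    print('t',round(o['time'],2),'pos',o['tool_pos'].round(1),'rpydeg',np.degrees(o['tcp_rot']).round(2),'F',o['contact_force'].round(2),'w',round(o['grip_width'],1))
    print('shift units',d.round(2))
    if yaw is not None:
        Rt=R.from_euler('xyz',[np.pi,0,np.radians(yaw)])
        print('turn units',(np.degrees((Rm.inv()*Rt).as_rotvec())/4).round(2))
E
python3 - <<'E'
from h import *
delta((440,305,226),163.2)
E
```

```text
t 0.15 pos [182.7 491.9 226.2] rpydeg [-1.7994e+02 -1.0000e-02  1.5961e+02] F [-0.45  0.08  0.05] w 91.7
shift units [-1.531e+01 -4.280e+00  1.000e-02]
turn units [-0.02 -0.   -0.9 ]
```

Call:
step_arm(
  moves=[-1,-0.3,0,0,0,-0.1,-1,-1,-0.3,0,0,0,-0.1,-1,-1,-0.3,0,0,0,-0.1,-1,-1,-0.3,0,0,0,-0.1,-1,-1,-0.3,0,0,0,-0.1,-1,-1,-0.3,0,0,0,-0.1,-1,-1,-0.3,0,0,0,-0.1,-1,-1,-0.3,0,0,0,-0.1,-1],
)

```text
time: 0.82
tool_pos: [319.6, 391.8, 223.7]
tcp_rot: [-3.136, -0.004, 2.852]
contact_force: [0.3, -0.0, -0.7]
grip_width: 91.6
```

```bash
python3 - <<'E'
from h import *
delta((440,305,226),163.2)
E
```

```text
t 0.82 pos [319.6 391.8 223.7] rpydeg [-179.69   -0.21  163.39] F [ 0.32 -0.03 -0.7 ] w 91.6
shift units [-7.01 -2.44 -0.13]
turn units [-0.08 -0.05  0.05]
```

Call:
step_arm(
  moves=[-1,-0.35,0,0,0,0,-1,-1,-0.35,0,0,0,0,-1,-1,-0.35,0,0,0,0,-1,-1,-0.35,0,0,0,0,-1,-1,-0.35,0,0,0,0,-1,-1,-0.35,0,0,0,0,-1,-0.5,-0.1,0,0,0,0,-1,0,0,0,0,0,0,-1],
)

```text
time: 1.48
tool_pos: [438.5, 305.1, 221.0]
tcp_rot: [-3.132, -0.006, 2.848]
contact_force: [-0.3, -0.9, 1.1]
grip_width: 91.9
```

```bash
python3 - <<'E'
from h import *
delta((440,305,226),163.2)
o=get_obs();np.save('w1.npy',[o['tool_pos'],o['tcp_rot']]);cv2.imwrite("pics/w1.png",capture("wrist")[:,:,::-1])
E
```

```text
t 1.48 pos [438.5 305.1 221. ] rpydeg [-179.48   -0.34  163.19] F [-0.31 -0.91  1.08] w 91.9
shift units [-0.07  0.02 -0.25]
turn units [-0.13 -0.08 -0.  ]
```

View pics/w1.png

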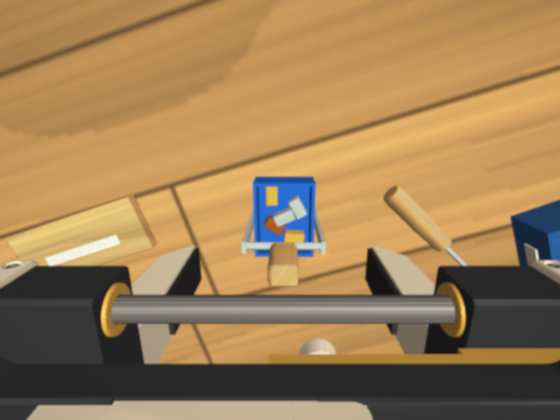

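The caddy is square to the tool: the bar runs (243,248)–(326,247) and the grip's far edge is at about (284,285). Next I'll cross-check the position.

```bash
python3 - <<'E'
from h import *
w=np.load('w1.npy');W=cam("wrist",{'tool_pos':w[0],'tcp_rot':w[1]});S=cam("scene");D=cam("side")
print(plane(W,(243,248),105),plane(W,(326,247),105))
print('wS',tri(W,(326,247),S,(402.2,224.8)),tri(W,(243,248),S,(379.4,213.2)))
print('wD',tri(W,(243,248),D,(241,160.5)))
for p in((254,178),(316,178)): print(plane(W,p,36))
# grip top face in wrist
print('griptop far edge',plane(W,(284,285),164), plane(W,(284,259),164))
print('w grip c',tri(W,(284,265),S,(391.8,212)))
delta((440,305,226),163.2)
E
python3 -c "
import cv2;i=cv2.imread('pics/w1.png')[165:300,220:350];cv2.imwrite('pics/w1c.png',cv2.resize(i,None,fx=4,fy=4,interpolation=cv2.INTER_CUBIC))"
```

```text
[469.51928667 253.14911686 105.        ] [490.94167474 328.75161519 105.        ]
wS (array([489.20228641, 329.50064882, 108.63254946]), np.float64(1.507410957814082)) (array([468.39794575, 257.58559443, 108.19625609]), np.float64(6.935492762522534))
wD (array([468.78546133, 254.97830906, 110.52839364]), np.float64(2.833975346717189))
[420.2983793  273.45662831  36.        ]
[440.00662462 339.08880961  36.        ]
griptop far edge [484.82026899 289.5604264  164.        ] [463.58659065 295.96067453 164.        ]
w grip c (array([480.98635107, 292.56484331, 138.63913883]), np.float64(4.012098276369702))
t 1.53 pos [437.6 305.5 221. ] rpydeg [-179.47   -0.37  163.21] F [-0.09  0.44 -0.01] w 91.6
shift units [-0.12  0.01 -0.25]
turn units [-0.13 -0.09  0.  ]
```

View pics/w1c.png

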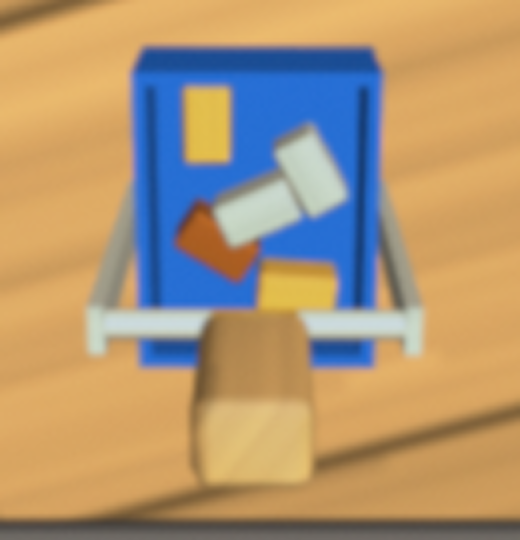

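```bash
python3 - <<'E'
from h import *
w=np.load('w1.npy');W=cam("wrist",{'tool_pos':w[0],'tcp_rot':w[1]});S=cam("scene");D=cam("side")
print(plane(W,(283.8,245.8),105),plane(W,(284.2,275.8),164))
print(tri(W,(284.2,275.8),S,(393,204.5)),tri(W,(284.2,275.8),D,(242.2,141.5)))
delta((479.5,291.5,215),163.2)
E
```

```text
[478.38612889 290.89496965 105.        ] [477.21739462 292.01207123 164.        ]
(array([477.21308096, 292.4851837 , 163.99899925]), np.float64(0.9356940226477762)) (array([478.35746245, 292.36544788, 164.09912654]), np.float64(2.260541581535575))
t 1.53 pos [437.6 305.5 221. ] rpydeg [-179.47   -0.37  163.21] F [-0.09  0.44 -0.01] w 91.6
shift units [-2.21 -0.06  0.28]
turn units [-0.13 -0.09  0.  ]
```

Call:
step_arm(
  moves=[-0.7,0,0,-0.13,-0.09,0,-1,-0.7,0,0,0,0,0,-1,-0.7,0,0,0,0,0,-1,0,0,0,0,0,0,-1],
)

```text
time: 1.87
tool_pos: [478.7, 294.9, 220.9]
tcp_rot: [3.14, -0.0, 2.853]
contact_force: [-0.1, -0.1, 0.1]
grip_width: 91.4
```

```bash
python3 - <<'E'
from h import *
delta((478.3,291.7,122),163.2)
E
```

```text
t 1.87 pos [478.7 294.9 220.9] rpydeg [ 1.7993e+02 -1.0000e-02  1.6346e+02] F [-0.15 -0.14  0.12] w 91.4
shift units [-0.03 -0.17  4.95]
turn units [ 0.02 -0.    0.07]
```

Call:
step_arm(
  moves=[0,-0.15,0.7,0,0,0,-1,0,0,0.8,0,0,0,-1,0,0,0.8,0,0,0,-1,0,0,0.8,0,0,0,-1,0,0,0.8,0,0,0,-1,0,0,0.7,0,0,0,-1,0,0,0.3,0,0,0,-1,0,0,0,0,0,0,-1],
)

```text
time: 2.53
tool_pos: [477.6, 295.9, 120.1]
tcp_rot: [3.137, 0.001, 2.856]
contact_force: [0.1, -0.4, -0.2]
grip_width: 92.0
```

```bash
python3 - <<'E'
from h import *
delta((478.3,291.7,122),163.2)
o=get_obs();cv2.imwrite("pics/w2.png",capture("wrist")[:,:,::-1])
E
```

```text
t 2.53 pos [477.6 295.9 120.1] rpydeg [1.7972e+02 6.0000e-02 1.6365e+02] F [ 0.07 -0.39 -0.19] w 92.0
shift units [-0.09 -0.19 -0.09]
turn units [0.07 0.02 0.11]
```

View pics/w2.png

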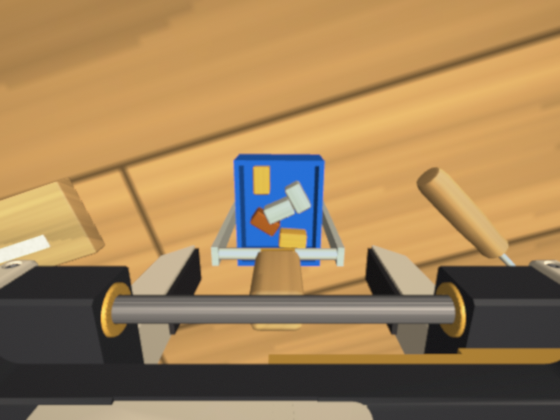

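The grip sits at column 277, while the fingers' centre is about 283. So I'll shift about 4 mm toward −y, turn slightly, and close.

Call:
step_arm(
  moves=[-0.04,-0.2,-0.05,0.07,0,0.1,-1,0,0,0,0,0,0,-1,0,0,0,0,0,0,1,0,0,0,0,0,0,1,0,0,0,0,0,0,1,0,0,0,0,0,0,1,0,0,0,0,0,0,1,0,0,0,0,0,0,1],
)

```text
time: 3.25
tool_pos: [479.5, 292.8, 126.6]
tcp_rot: [3.136, 0.008, 2.849]
contact_force: [0.1, 0.2, 0.1]
grip_width: 56.7
```

Call:
step_arm(
  moves=[0,0,0,0,0,0,1,0,0,0,0,0,0,1,0,0,0,0,0,0,1],
)

```text
time: 3.5
tool_pos: [479.5, 292.8, 126.7]
tcp_rot: [3.136, 0.008, 2.849]
contact_force: [-0.9, 0.3, -0.0]
grip_width: 36.5
```

```bash
python3 - <<'E'
from h import *
delta((478.3,291.7,122),163.2); print(get_obs()['moment'])
E
```

```text
t 3.5 pos [479.5 292.8 126.7] rpydeg [179.7    0.44 163.23] F [-0.92  0.27 -0.04] w 36.5
shift units [ 0.05 -0.07  0.23]
turn units [0.08 0.11 0.01]
[ 0.04006238  0.02525336 -0.01176302]
```

Call:
step_arm(
  moves=[0,-0.05,0.2,0.08,0.1,0,1,0,0,0,0,0,0,1,0,0,0,0,0,0,1,0,0,0,0,0,0,1,0,0,0,0,0,0,1,0,0,0,0,0,0,1],
)

```text
time: 4.0
tool_pos: [479.1, 291.9, 122.2]
tcp_rot: [-3.141, -0.001, 2.849]
contact_force: [-0.4, -0.7, 0.2]
grip_width: 24.1
```

```bash
python3 - <<'E'
from h import *
delta((478.3,291.7,122),163.2); print(get_obs()['moment'])
E
```

```text
t 4.0 pos [479.1 291.9 122.2] rpydeg [-1.7995e+02 -3.0000e-02  1.6324e+02] F [-0.43 -0.73  0.16] w 24.1
shift units [ 0.04 -0.02  0.01]
turn units [-0.01 -0.01  0.01]
[ 0.03415072 -0.02572211  0.01925707]
```

Call:
step_arm(
  moves=[0,0,-0.2,0,0,0,1,0,0,-0.4,0,0,0,1,0,0,-0.4,0,0,0,1,0,0,-0.5,0,0,0,1,0,0,-0.5,0,0,0,1,0,0,-0.5,0,0,0,1,0,0,-0.5,0,0,0,1,0,0,-0.5,0,0,0,1],
)

```text
time: 4.67
tool_pos: [474.9, 289.9, 191.4]
tcp_rot: [-3.13, -0.013, 2.849]
contact_force: [-0.2, -0.0, -6.7]
grip_width: 23.9
```

Call:
step_arm(
  moves=[0,0,-0.7,0,0,0,1,0,0,-0.7,0,0,0,1,0,0,-0.7,0,0,0,1,0,0,-0.7,0,0,0,1,0,0,-0.7,0,0,0,1,0,0,-0.6,0,0,0,1,0,0,-0.4,0,0,0,1,0,0,-0.2,0,0,0,1],
)

```text
time: 5.33
tool_pos: [474.1, 289.5, 293.0]
tcp_rot: [-3.127, -0.016, 2.849]
contact_force: [0.6, 0.0, -6.7]
grip_width: 24.1
```

Call:
step_arm(
  moves=[0,0,0,0,0,0,1,0,0,0,0,0,0,1,0,0,0,0,0,0,1,0,0,0,0,0,0,1],
)

```text
time: 5.67
tool_pos: [473.5, 289.2, 292.4]
tcp_rot: [-3.126, -0.017, 2.849]
contact_force: [0.2, -0.0, -6.0]
grip_width: 23.7
```

```bash
python3 - <<'E'
from h import *
delta((464,62,293),166.5); print(get_obs()['moment'])
cv2.imwrite("pics/w3.png",capture("wrist")[:,:,::-1]);cv2.imwrite("pics/d3.png",capture("side")[:,:,::-1])
delta((464,62,293),166.5); print(get_obs()['moment'])
E
```

```text
t 5.67 pos [473.5 289.2 292.4] rpydeg [-179.1    -0.99  163.22] F [ 0.19 -0.02 -6.05] w 23.7
shift units [ -2.83 -11.01   0.1 ]
turn units [-0.22 -0.25 -0.82]
[ 0.00381254 -0.05666758 -0.02125743]
t 5.77 pos [473.5 289.2 292.4] rpydeg [-179.09   -1.    163.22] F [-0.25  0.57 -6.21] w 23.7
shift units [ -2.83 -11.01   0.09]
turn units [-0.22 -0.26 -0.82]
[ 0.01252295 -0.05706579 -0.03181322]
```

View pics/w3.png

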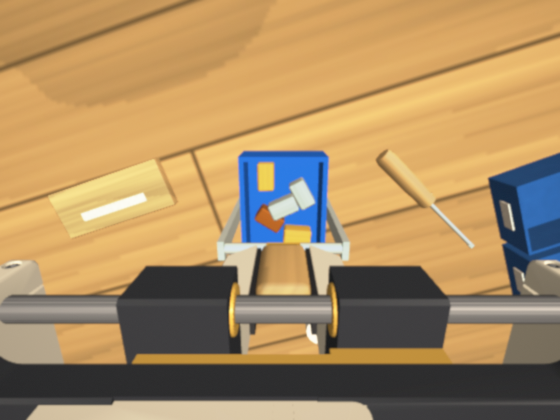

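View pics/d3.png

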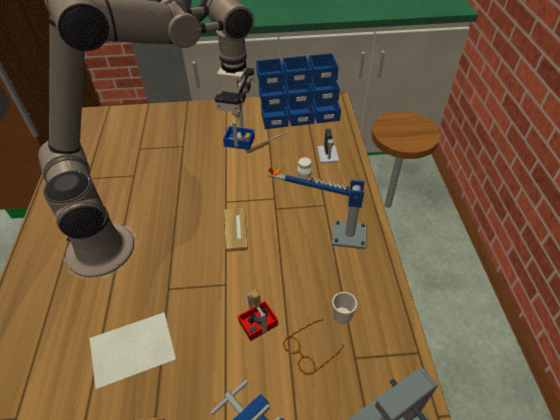

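The caddy is held and hangs at about 6.2 N, so I expect roughly 100 mm of sink. Now I'll move to the staging point in front of the arm's free end.

Call:
step_arm(
  moves=[-0.1,-0.5,0,-0.2,-0.25,-0.1,1,-0.2,-0.8,0,0,0,-0.1,1,-0.25,-1,0,0,0,-0.1,1,-0.25,-1,0,0,0,-0.1,1,-0.25,-1,0,0,0,-0.1,1,-0.25,-1,0,0,0,-0.1,1,-0.25,-1,0,0,0,-0.1,1,-0.25,-1,0,0,0,-0.1,1],
)

```text
time: 6.43
tool_pos: [467.9, 137.0, 288.6]
tcp_rot: [-3.139, -0.006, 2.914]
contact_force: [0.4, 0.1, -7.2]
grip_width: 23.8
```

```bash
python3 - <<'E'
from h import *
delta((464,62,293),166.5); print(get_obs()['moment'])
E
```

```text
t 6.43 pos [467.9 137.  288.6] rpydeg [-179.87   -0.34  166.98] F [ 0.42  0.13 -7.21] w 23.8
shift units [-0.65 -3.7  -0.22]
turn units [-0.03 -0.08  0.12]
[-0.05210022 -0.0495325  -0.03923087]
```

Call:
step_arm(
  moves=[-0.15,-1,-0.1,0,0,0,1,-0.15,-0.9,0,0,0,0,1,-0.15,-0.7,0,0,0,0,1,-0.1,-0.5,0,0,0,0,1,0,-0.2,0,0,0,0,1,0,0,0,0,0,0,1,0,0,0,0,0,0,1],
)

```text
time: 7.02
tool_pos: [462.3, 63.5, 289.6]
tcp_rot: [-3.138, -0.008, 2.91]
contact_force: [0.3, -0.1, -6.0]
grip_width: 23.9
```

```bash
python3 - <<'E'
from h import *
o=get_obs();np.save('w4.npy',[o['tool_pos'],o['tcp_rot']])
cv2.imwrite("pics/w4.png",capture("wrist")[:,:,::-1])
for n in("scene","side"):cv2.imwrite(f"pics/{n}4.png",capture(n)[:,:,::-1])
delta((464,62,293),166.5); print(get_obs()['moment'])
def crop(n,x0,y0,w,h,out):
    i=cv2.imread(f"pics/{n}.png")[y0:y0+h,x0:x0+w];return cv2.imwrite(f"pics/{out}.png",cv2.resize(i,None,fx=5,fy=5,interpolation=cv2.INTER_CUBIC))
crop("scene4",250,110,140,110,"s4c");crop("side4",200,110,140,110,"d4c")
E
```

```text
t 7.17 pos [462.3  63.9 289.6] rpydeg [-179.76   -0.47  166.8 ] F [ 0.02 -0.18 -6.2 ] w 24.2
shift units [-0.1  -0.08 -0.17]
turn units [-0.06 -0.12  0.07]
[-0.04841946 -0.01081304  0.00196305]
```

View pics/w4.png

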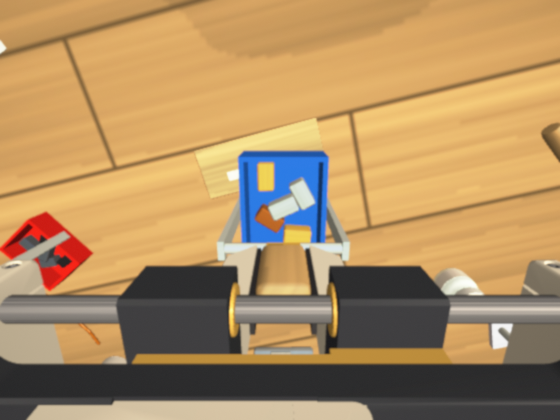

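View pics/s4c.png

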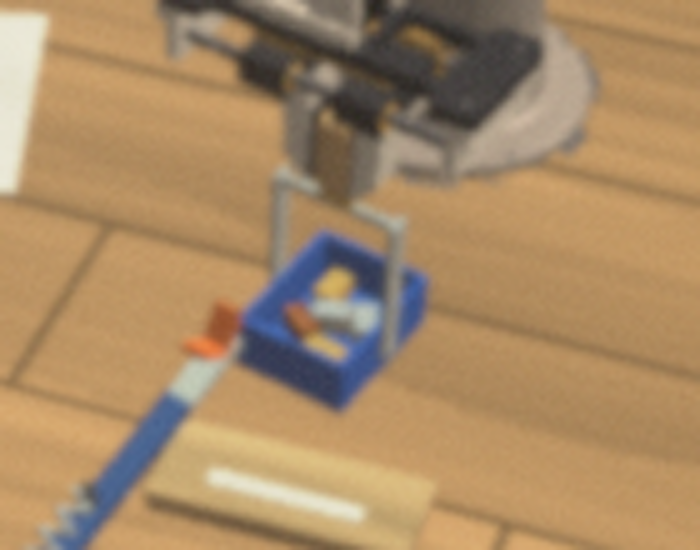

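View pics/d4c.png

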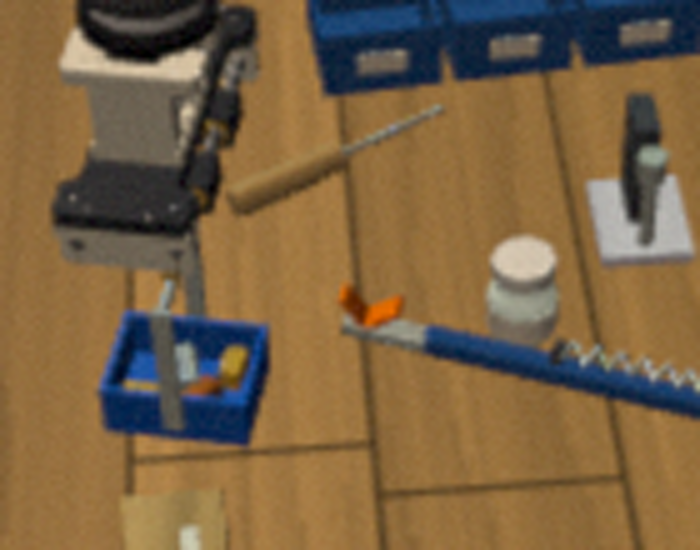

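```bash
python3 - <<'E'
from h import *
for n,x0,y0 in(("scene4",275,160),("side4",255,155)):
    i=cv2.imread(f"pics/{n}.png")[y0:y0+45,x0:x0+45];cv2.imwrite(f"pics/{n}z.png",cv2.resize(i,None,fx=12,fy=12,interpolation=cv2.INTER_CUBIC))
    m=cv2.inRange(cv2.cvtColor(i,cv2.COLOR_BGR2HSV),(0,170,90),(14,255,255))
    ys,xs=np.nonzero(m);print(n,len(xs),xs.min()+x0,xs.max()+x0,ys.min()+y0,ys.max()+y0)
C=cam("scene");D=cam("side")
N=np.array([570.5,36,250.7]);yaw=np.radians(-13.5);a=.2
ax=np.array([np.cos(yaw)*np.cos(a),np.sin(yaw)*np.cos(a),-np.sin(a)]);ay=np.array([-np.sin(yaw),np.cos(yaw),0]);az=np.cross(ax,ay)
for nm,c,x0,y0 in(("scene",C,275,160),("side",D,255,155)):
    for lab,dx,dz in(("seat",0,0),("freelip",-18,11),("backlip",18,11),("end",-18,-20)):
        print(nm,lab,[((proj(c,N+dx*ax+s*8*ay+dz*az)-(x0,y0)+.5)*12).round(0) for s in(-1,1)])
E
```

```text
scene4 27 288 295 172 180
side4 57 267 280 167 174
scene seat [array([186., 225.]), array([247., 254.])]
scene freelip [array([227., 137.]), array([288., 166.])]
scene backlip [array([134., 253.]), array([195., 283.])]
scene end [array([241., 222.]), array([301., 251.])]
side seat [array([216., 250.]), array([227., 205.])]
side freelip [array([151., 201.]), array([163., 156.])]
side backlip [array([296., 237.]), array([306., 191.])]
side end [array([131., 288.]), array([143., 243.])]
```

View pics/scene4z.png

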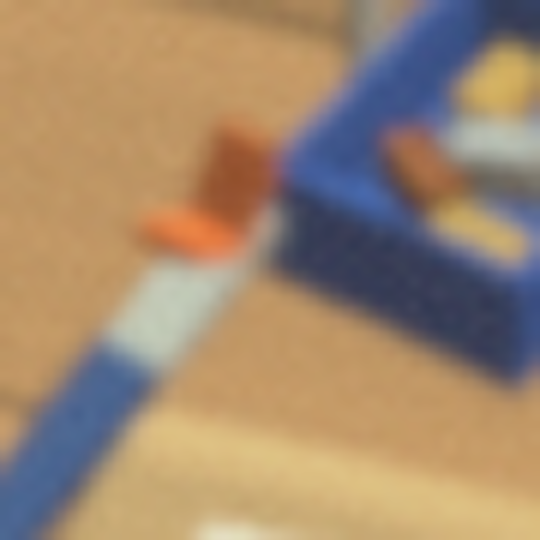

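View pics/side4z.png

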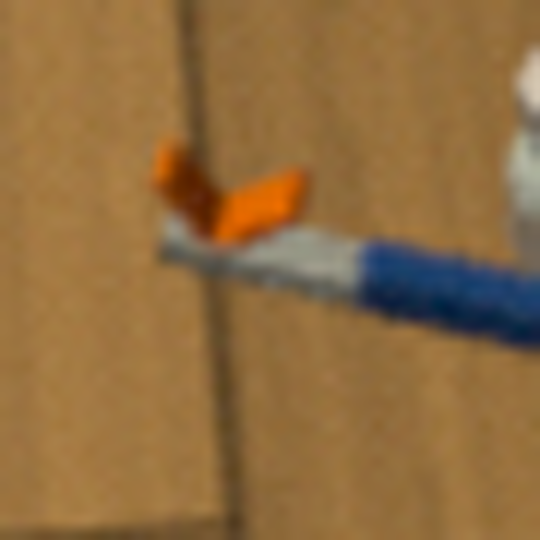

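```bash
python3 - <<'E'
from h import *
C=cam("scene");D=cam("side");N=np.array([570.5,36,250.7])
a=proj(C,N);b=proj(D,N)
for k in((-1.7,-1.2),(-1.25,-.9)):
    print(tri(C,a+[0,k[0]],D,b+[0.1,k[1]]))
# arm direction: more points: blue/grey border mid. scene sB border (330..365,150) ; side
S0=lambda x,y:(215+x/5,160+y/5);D0=lambda x,y:(260+x/5,150+y/5)
# top/centre border: scene corners of blue start: left (341,142), right(368,156) ; side top (130,127) bottom(122,152)
print(tri(C,S0(355,149),D,D0(127,137)))
# current bar: via kinematics: predicted vs seen
w=np.load('w4.npy');Rm=R.from_euler('xyz',w[1]).as_matrix()
for s in(-39,39):
    X=w[0]+Rm@np.array([0,s,17]);print(X.round(1),'scene crop',((proj(C,X)-(250,110)+.5)*5).round(0),'side crop',((proj(D,X)-(200,110)+.5)*5).round(0))
E
```

```text
(array([570.59132314,  35.63312868, 256.3281457 ]), np.float64(0.8869645602093148))
(array([570.63877992,  35.74776192, 254.90054488]), np.float64(0.6761098787792237))
(array([604.70406831,  29.36856238, 239.89759645]), np.float64(4.690633408510534))
[453.2  25.5 272.7] scene crop [275. 177.] side crop [164. 318.]
[471.1 101.4 272.4] scene crop [397. 231.] side crop [193. 229.]
```

```bash
python3 - <<'E'
from h import *
C=cam("scene");D=cam("side")
a=cv2.imread("pics/scene0.png");b=cv2.imread("pics/side0.png")
def line(img,x0,y0,x1,y1):
    s=img[y0:y1,x0:x1];m=cv2.inRange(cv2.cvtColor(s,cv2.COLOR_BGR2HSV),(100,120,40),(130,255,255))
    ys,xs=np.nonzero(m);p=np.c_[xs+x0,ys+y0].astype(np.float32)
    l=cv2.fitLine(p,cv2.DIST_HUBER,0,.01,.01).ravel();print(len(p),l,p.min(0),p.max(0));return l
l1=line(a,248,188,290,232);l2=line(b,285,170,345,200)
def nrm(c,l):
    d1=ray(c,l[2:])[1];d2=ray(c,l[2:]+50*l[:2])[1];n=np.cross(d1,d2);return n/np.linalg.norm(n)
d=np.cross(nrm(C,l1),nrm(D,l2));d/=np.linalg.norm(d);d*=np.sign(d[0]);print(d,np.degrees(np.arctan2(d[1],d[0])),np.arcsin(d[2]))
w=np.load('w4.npy');W=cam("wrist",{'tool_pos':w[0],'tcp_rot':w[1]});Rm=R.from_euler('xyz',w[1]).as_matrix()
for s in(-39,0,39): print('wrist bar pred',proj(W,w[0]+Rm@np.array([0,s,17])).round(1))
g=cv2.imread("pics/w4.png");cv2.imwrite("pics/w4z.png",cv2.resize(g[225:265,200:370],None,fx=4,fy=4))
E
```

```text
35 [  0.6021776   -0.79836214 276.7        200.9       ] [257. 191.] [284. 227.]
271 [9.7223395e-01 2.3401110e-01 3.1457184e+02 1.8437975e+02] [286. 176.] [344. 193.]
[ 0.95467267 -0.20887801 -0.21206149] -12.341570800552693 -0.2136839424875374
wrist bar pred [221.5 249. ]
wrist bar pred [285.8 249. ]
wrist bar pred [350. 249.]
```

View pics/w4z.png

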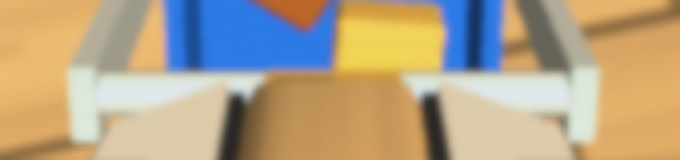

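```bash
python3 - <<'E'
from h import *
delta((463.2,60.9,297),167.5)
E
```

```text
t 7.17 pos [462.3  63.9 289.6] rpydeg [-179.76   -0.47  166.8 ] F [ 0.02 -0.18 -6.2 ] w 24.2
shift units [-0.07 -0.14 -0.37]
turn units [-0.06 -0.12 -0.18]
```

Call:
step_arm(
  moves=[0,-0.14,-0.37,-0.06,-0.12,-0.18,1,0,0,0,0,0,0,1,-0.3,0,0,0,0,0,1,-0.5,0,0,0,0,0,1,-0.5,0,0,0,0,0,1,-0.3,0,0,0,0,0,1,0,0,0,0,0,0,1],
)

```text
time: 7.75
tool_pos: [497.0, 55.5, 298.1]
tcp_rot: [3.14, 0.003, 2.929]
contact_force: [0.1, -1.1, -7.1]
grip_width: 23.9
```

```bash
cat > look.py <<'E'
from h import *
import sys
k=sys.argv[1]
for n,x0,y0,w,h in(("scene",260,120,90,110),("side",220,125,110,110)):
    i=capture(n)[:,:,::-1][y0:y0+h,x0:x0+w];cv2.imwrite(f"pics/{n}{k}.png",cv2.resize(i,None,fx=5,fy=5,interpolation=cv2.INTER_CUBIC))
E
python3 look.py 5;python3 - <<'E'
from h import *
delta((570.5,37.2,297),167.5)
E
```

```text
t 7.85 pos [495.7  55.8 298. ] rpydeg [1.7993e+02 8.0000e-02 1.6781e+02] F [-1.23 -0.05 -6.78] w 23.9
shift units [-3.85 -0.12  0.05]
turn units [0.02 0.02 0.08]
```

View pics/scene5.png

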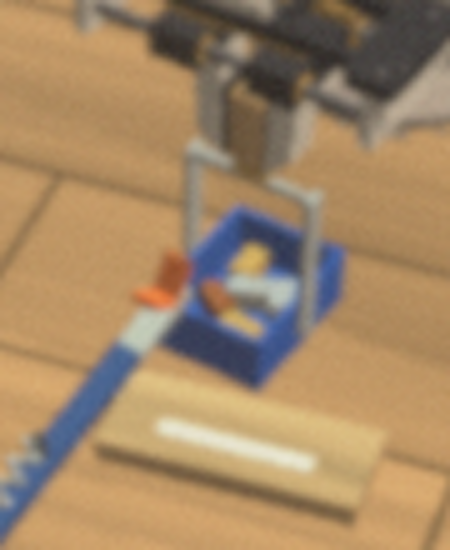

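View pics/side5.png

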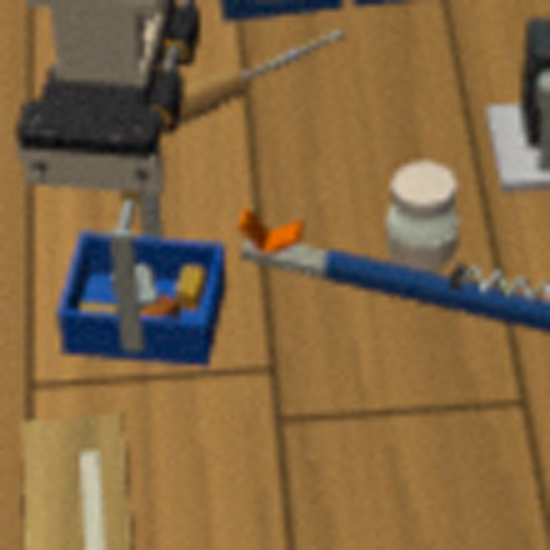

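```bash
python3 - <<'E'
from h import *
C=cam("scene");D=cam("side");o=get_obs();Rm=R.from_euler('xyz',o['tcp_rot']).as_matrix()
P=lambda s:o['tool_pos']+Rm@np.array([0,s-1.4,17])
print(P(0))
for s in(-37,0,37):print('scene',((proj(C,P(s))-(260,120)+.5)*5).round(0),'side',((proj(D,P(s))-(220,125)+.5)*5).round(0))
N=np.array([570.6,35.7,250.7])
for dz in(0,5):print('notch',((proj(C,N+[0,0,dz])-(260,120)+.5)*5).round(0),((proj(D,N+[0,0,dz])-(220,125)+.5)*5).round(0))
E
```

```text
[495.41166974  54.40852213 280.96130738]
scene [190. 151.] side [123. 238.]
scene [249. 176.] side [135. 194.]
scene [309. 202.] side [146. 151.]
notch [165. 300.] [267. 245.]
notch [165. 293.] [267. 239.]
```

Call:
step_arm(
  moves=[-0.3,-0.03,0,0,0,0,1,-0.4,-0.03,0,0,0,0,1,-0.4,-0.03,0,0,0,0,1,-0.3,0,0,0,0,0,1,0,0,0,0,0,0,1],
)

```text
time: 8.27
tool_pos: [524.9, 47.3, 297.7]
tcp_rot: [3.141, 0.0, 2.929]
contact_force: [-0.3, 0.4, -6.4]
grip_width: 23.7
```

```bash
python3 look.py 6;python3 - <<'E'
from h import *
delta((571.3,37.2,297),167.5)
E
```

```text
t 8.37 pos [523.8  47.6 297.6] rpydeg [ 1.7995e+02 -4.0000e-02  1.6783e+02] F [-0.25  0.23 -7.63] w 24.0
shift units [-2.43 -0.01  0.03]
turn units [ 0.01 -0.01  0.08]
```

View pics/scene6.png

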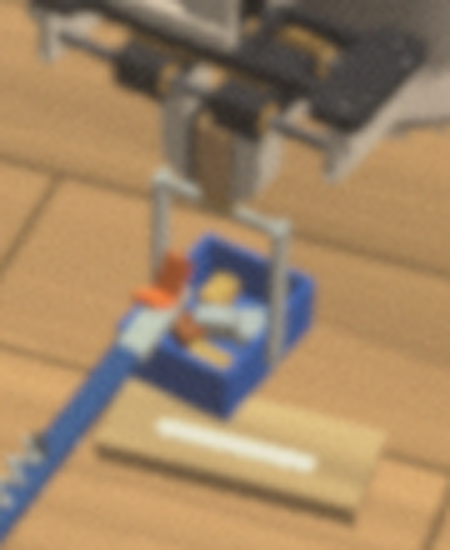

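View pics/side6.png

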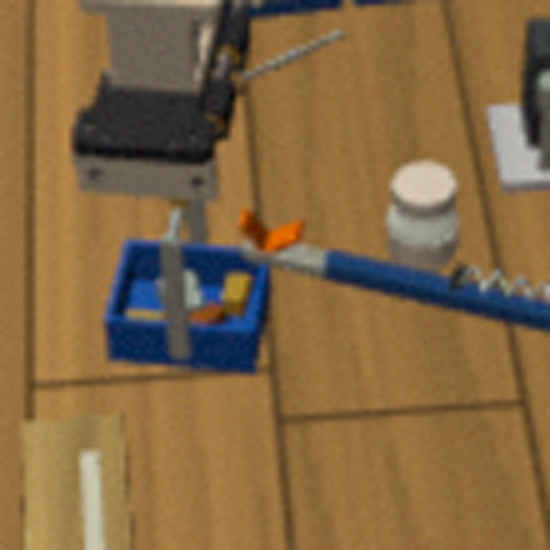

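Call:
step_arm(
  moves=[-0.3,-0.03,0,0,0,0,1,-0.4,-0.03,0,0,0,0,1,-0.4,-0.03,0,0,0,0,1,-0.4,0,0,0,0,0,1,-0.3,0,0,0,0,0,1,-0.1,0,0,0,0,0,1,0,0,0,0,0,0,1],
)

```text
time: 8.95
tool_pos: [564.4, 36.9, 297.3]
tcp_rot: [3.141, -0.001, 2.929]
contact_force: [0.0, 0.4, -6.6]
grip_width: 23.6
```

```bash
python3 look.py 7;python3 - <<'E'
from h import *
delta((571.3,37.2,297),167.5)
C=cam("scene");D=cam("side");o=get_obs();Rm=R.from_euler('xyz',o['tcp_rot']).as_matrix()
P=lambda s:o['tool_pos']+Rm@np.array([0,s-1.4,17])
for s in(-37,0,37):print('scene',((proj(C,P(s))-(260,120)+.5)*5).round(0),'side',((proj(D,P(s))-(220,125)+.5)*5).round(0))
E
```

```text
t 9.05 pos [563.7  37.  297.4] rpydeg [ 1.7995e+02 -8.0000e-02  1.6785e+02] F [ 0.83 -0.65 -6.13] w 24.1
shift units [-0.37  0.09  0.02]
turn units [ 0.01 -0.02  0.09]
scene [110. 222.] side [244. 254.]
scene [170. 249.] side [254. 209.]
scene [231. 276.] side [263. 166.]
```

View pics/scene7.png

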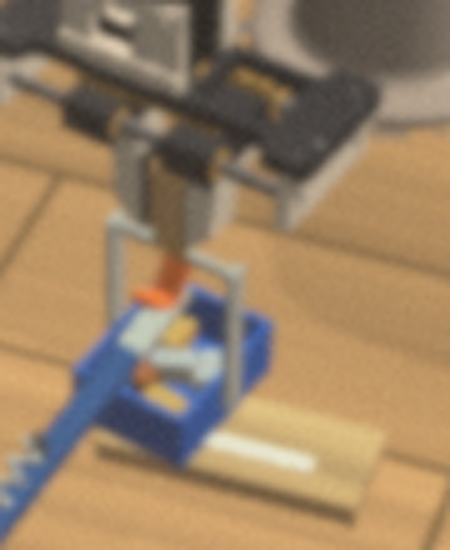

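View pics/side7.png

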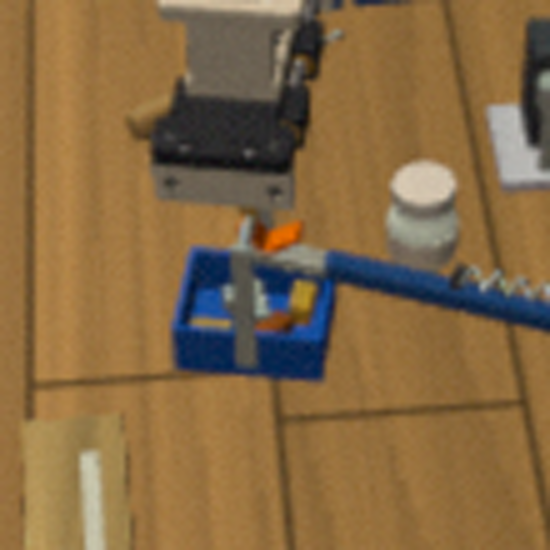

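Lateral alignment is good, and the bar needs about 8 mm more along the arm. After that I'll start lowering.

Call:
step_arm(
  moves=[-0.2,0,0,0,0,-0.05,1,-0.15,0,0,0,0,0,1,0,0,0,0,0,0,1,0,0,0.15,0,0,0,1,0,0,0.15,0,0,0,1,0,0,0.15,0,0,0,1,0,0,0.1,0,0,0,1,0,0,0,0,0,0,1],
)

```text
time: 9.72
tool_pos: [570.1, 36.0, 285.4]
tcp_rot: [3.141, -0.002, 2.934]
contact_force: [0.5, 0.3, -6.6]
grip_width: 23.9
```

```bash
python3 look.py 8;python3 - <<'E'
from h import *
delta((571.3,37.2,270),167.5)
E
```

```text
t 9.82 pos [570.3  36.  285.8] rpydeg [ 1.7994e+02 -9.0000e-02  1.6810e+02] F [ 0.7  -0.35 -6.1 ] w 24.1
shift units [-0.04  0.07  0.79]
turn units [ 0.02 -0.02  0.15]
```

View pics/scene8.png

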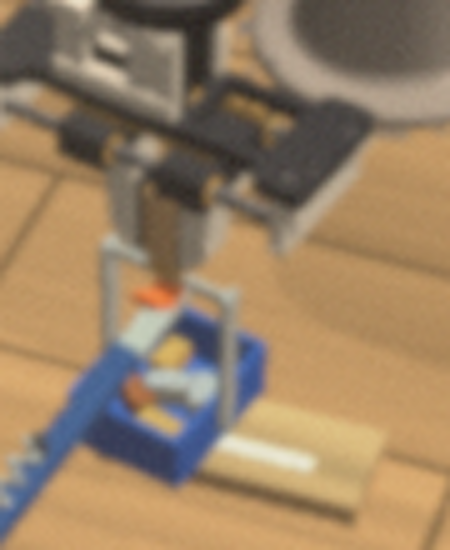

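View pics/side8.png

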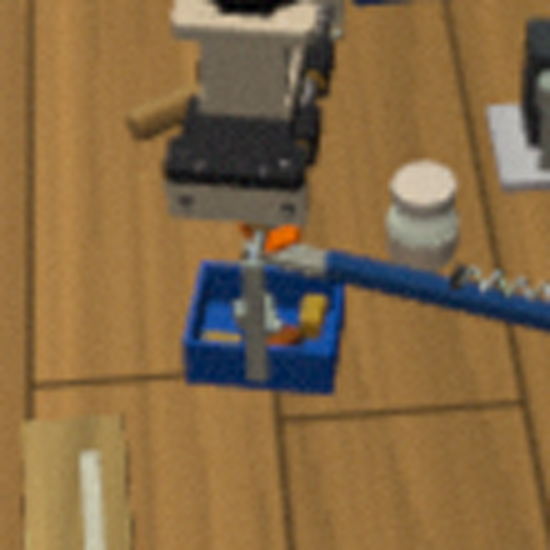

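Call:
step_arm(
  moves=[-0.1,0,0.06,0,0,-0.1,1,-0.05,0,0.06,0,0,0,1,0,0,0.06,0,0,0,1,0,0,0.06,0,0,0,1,0,0,0.06,0,0,0,1,0,0,0.06,0,0,0,1,0,0,0.06,0,0,0,1,0,0,0.06,0,0,0,1],
)

```text
time: 10.48
tool_pos: [573.9, 35.3, 276.0]
tcp_rot: [3.14, -0.0, 2.942]
contact_force: [-0.2, -0.2, -6.0]
grip_width: 23.9
```

Call:
step_arm(
  moves=[0,0,0.06,0,0,0,1,0,0,0.06,0,0,0,1,0,0,0.06,0,0,0,1,0,0,0.06,0,0,0,1],
)

```text
time: 10.82
tool_pos: [573.0, 35.5, 271.0]
tcp_rot: [3.14, -0.002, 2.942]
contact_force: [-1.1, -0.0, -4.9]
grip_width: 23.9
```

```bash
python3 look.py 9;python3 - <<'E'
from h import *
delta((571.3,37.2,270),167.5);print(get_obs()['moment'])
E
```

```text
t 10.92 pos [573.   35.5 270.8] rpydeg [ 1.7993e+02 -1.1000e-01  1.6855e+02] F [-2.07  0.57 -6.28] w 24.2
shift units [0.1  0.07 0.04]
turn units [ 0.02 -0.03  0.26]
[ 0.07651866  0.33098773 -0.04099524]
```

View pics/scene9.png

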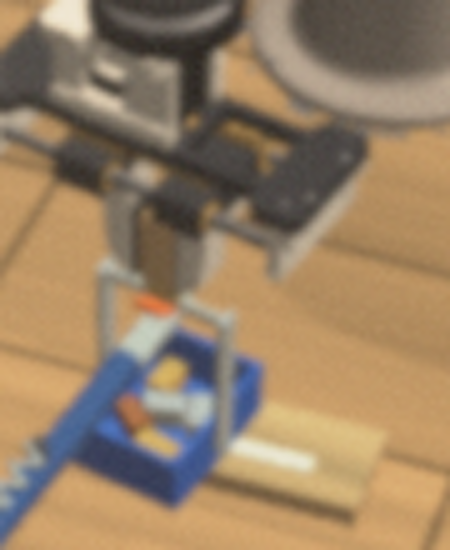

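View pics/side9.png

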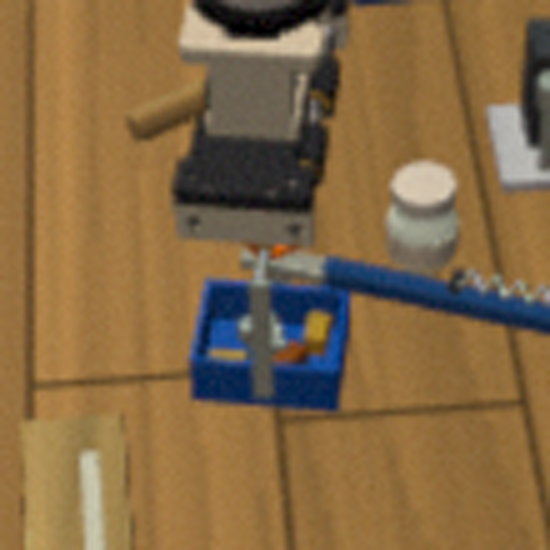

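Contact: Fx is −2 N on the pivot-side wall, so the bar is 1–2 mm too far along. I'll back off slightly and ease down along the arc.

Call:
step_arm(
  moves=[0.06,0,0.03,0,0,0.1,1,0.04,0,0.05,0,0,0.05,1,0.02,0,0.05,0,0,0,1,0.01,0,0.05,0,0,0,1],
)

```text
time: 11.25
tool_pos: [572.1, 35.6, 267.9]
tcp_rot: [3.14, 0.003, 2.93]
contact_force: [-0.2, -0.4, -4.8]
grip_width: 23.8
```

```bash
cat > st.py <<'E'
from h import *
delta((570.5,36,265),167.5);o=get_obs();print(o['moment'].round(3))
E
python3 st.py
```

```text
t 11.25 pos [572.1  35.6 267.9] rpydeg [179.91   0.2  167.87] F [-0.21 -0.41 -4.79] w 23.8
shift units [0.08 0.   0.14]
turn units [0.02 0.05 0.09]
[ 0.035  0.021 -0.043]
```

Call:
step_arm(
  moves=[0.02,0,0.06,0,0,0,1,0.02,0,0.08,0,0,0,1,0.02,0,0.08,0,0,0,1,0.02,0,0.08,0,0,0,1,0.01,0,0.08,0,0,0,1,0.01,0,0.08,0,0,0,1,0,0,0,0,0,0,1],
)

```text
time: 11.83
tool_pos: [570.7, 36.0, 257.9]
tcp_rot: [3.14, 0.006, 2.93]
contact_force: [1.6, -0.6, -5.0]
grip_width: 23.8
```

```bash
python3 look.py 10;python3 st.py
```

```text
t 11.93 pos [570.7  36.  258.2] rpydeg [179.9    0.33 167.87] F [ 1.85 -1.56 -4.88] w 23.4
shift units [ 0.01  0.   -0.34]
turn units [0.03 0.08 0.09]
[-0.106 -0.142  0.021]
```

View pics/scene10.png

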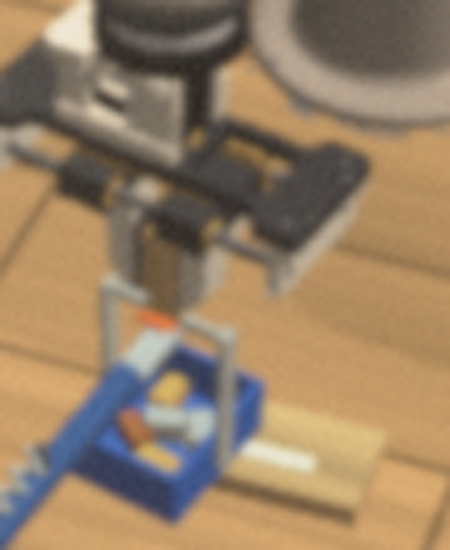

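View pics/side10.png

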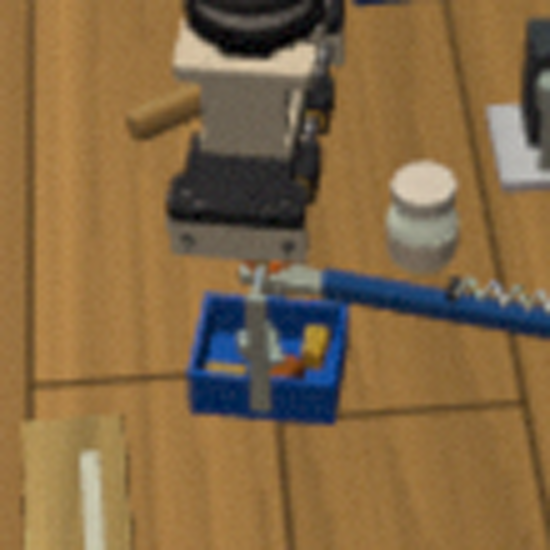

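The arm is sinking with the bar in the notch. Fx of +1.9 N means the bar is slightly too far out, so I'll hold x while lowering.

Call:
step_arm(
  moves=[-0.03,0,0.06,0,0,0,1,-0.01,0,0.08,0,0,0,1,0,0,0.08,0,0,0,1,0,0,0.08,0,0,0,1,0,0,0.08,0,0,0,1,0,0,0.08,0,0,0,1,0,0,0.04,0,0,0,1,0,0,0,0,0,0,1],
)

```text
time: 12.6
tool_pos: [569.8, 36.1, 246.9]
tcp_rot: [3.14, 0.001, 2.93]
contact_force: [-0.9, -0.1, -4.3]
grip_width: 23.7
```

```bash
python3 st.py
```

```text
t 12.6 pos [569.8  36.1 246.9] rpydeg [1.7992e+02 7.0000e-02 1.6788e+02] F [-0.94 -0.12 -4.3 ] w 23.7
shift units [-0.04  0.   -0.9 ]
turn units [0.02 0.02 0.1 ]
[-0.048  0.179 -0.028]
```

Call:
step_arm(
  moves=[0.02,0,0.06,0,0,0,1,0.01,0,0.08,0,0,0,1,0.01,0,0.08,0,0,0,1,0,0,0.08,0,0,0,1,0.01,0,0.08,0,0,0,1,0,0,0.08,0,0,0,1,0.01,0,0.08,0,0,0,1,0,0,0.04,0,0,0,1],
)

```text
time: 13.27
tool_pos: [569.1, 36.3, 234.9]
tcp_rot: [3.14, 0.003, 2.93]
contact_force: [-0.5, 0.1, -3.3]
grip_width: 23.5
```

```bash
python3 st.py
```

```text
t 13.27 pos [569.1  36.3 234.9] rpydeg [179.91   0.19 167.88] F [-0.55  0.05 -3.3 ] w 23.5
shift units [-0.08  0.   -1.51]
turn units [0.02 0.05 0.09]
[-0.016  0.227 -0.011]
```

Call:
step_arm(
  moves=[0.02,0,0.08,0,0,0,1,0.01,0,0.08,0,0,0,1,0.01,0,0.08,0,0,0,1,0,0,0.08,0,0,0,1,0.01,0,0.08,0,0,0,1,0,0,0.08,0,0,0,1,0.01,0,0.08,0,0,0,1,0,0,0.06,0,0,0,1],
)

```text
time: 13.93
tool_pos: [569.0, 36.4, 221.9]
tcp_rot: [3.14, 0.006, 2.93]
contact_force: [0.0, -0.5, -2.7]
grip_width: 23.8
```

```bash
python3 st.py;python3 look.py 11
```

```text
t 13.93 pos [569.   36.4 221.9] rpydeg [179.9    0.37 167.87] F [ 0.04 -0.46 -2.72] w 23.8
shift units [-0.09  0.   -2.15]
turn units [0.03 0.09 0.09]
[-0.004  0.026 -0.018]
```

View pics/side11.png

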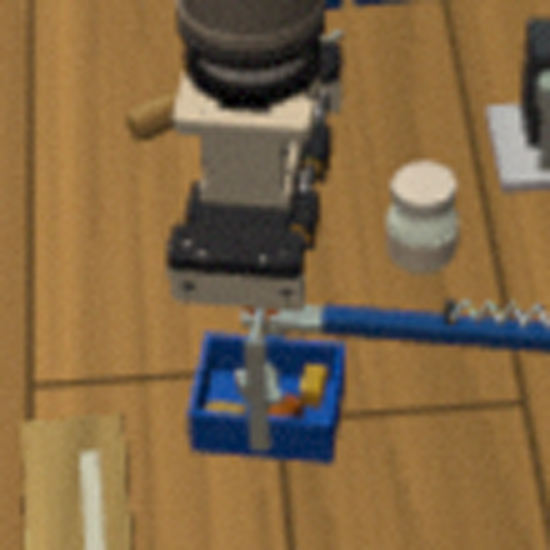

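View pics/scene11.png

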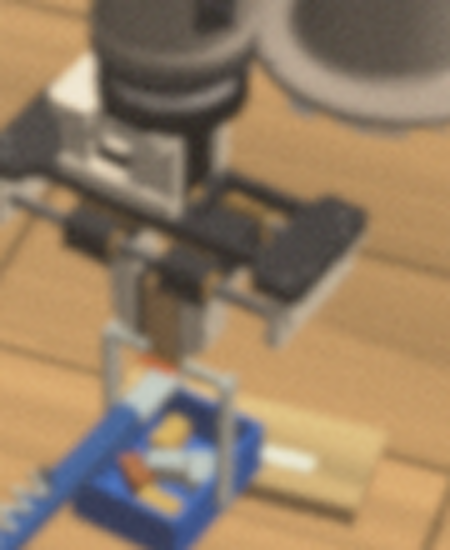

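Call:
step_arm(
  moves=[0,0,0.08,0,0.03,0,1,0,0,0.08,0,0,0,1,0,0,0.08,0,0,0,1,0,0,0.08,0,0,0,1,0,0,0.08,0,0,0,1,0,0,0.08,0,0,0,1,-0.01,0,0.08,0,0,0,1,0,0,0.06,0,0,0,1],
)

```text
time: 14.7
tool_pos: [569.6, 36.3, 209.0]
tcp_rot: [3.14, 0.005, 2.93]
contact_force: [-0.3, -0.7, -2.7]
grip_width: 23.7
```

```bash
python3 st.py
```

```text
t 14.7 pos [569.6  36.3 209. ] rpydeg [179.89   0.3  167.87] F [-0.35 -0.73 -2.67] w 23.7
shift units [-0.06  0.   -2.8 ]
turn units [0.03 0.08 0.09]
[-0.041 -0.103 -0.041]
```

Call:
step_arm(
  moves=[-0.02,0,0.08,0,0.05,0,1,0,0,0.08,0,0,0,1,-0.01,0,0.08,0,0,0,1,0,0,0.08,0,0,0,1,-0.01,0,0.08,0,0,0,1,0,0,0.06,0,0,0,1,-0.01,0,0.04,0,0,0,1,0,0,0,0,0,0,1],
)

```text
time: 15.37
tool_pos: [570.7, 36.0, 197.8]
tcp_rot: [3.14, 0.001, 2.93]
contact_force: [0.2, -1.0, -2.1]
grip_width: 23.9
```

Call:
step_arm(
  moves=[0,0,0,0,0,0,1,0,0,0,0,0,0,1,0,0,0,0,0,0,1],
)

```text
time: 15.62
tool_pos: [570.7, 36.0, 198.0]
tcp_rot: [3.14, 0.001, 2.93]
contact_force: [-0.6, -0.7, -2.2]
grip_width: 23.4
```

```bash
python3 st.py
```

```text
t 15.62 pos [570.7  36.  198. ] rpydeg [1.7990e+02 8.0000e-02 1.6787e+02] F [-0.56 -0.69 -2.18] w 23.4
shift units [ 0.    0.   -3.35]
turn units [0.03 0.02 0.09]
[-0.031  0.095  0.015]
```

Call:
step_arm(
  moves=[-0.01,0,0.06,0,0,0,1,-0.01,0,0.07,0,0,0,1,-0.01,0,0.07,0,0,0,1,-0.01,0,0.07,0,0,0,1,-0.01,0,0.07,0,0,0,1,-0.01,0,0.07,0,0,0,1,-0.01,0,0.07,0,0,0,1,0,0,0.06,0,0,0,1],
)

```text
time: 16.28
tool_pos: [572.2, 35.7, 186.5]
tcp_rot: [3.14, 0.002, 2.93]
contact_force: [0.2, 0.1, -1.8]
grip_width: 23.8
```

Call:
step_arm(
  moves=[-0.01,0,0.06,0,0,0,1,-0.01,0,0.06,0,0,0,1,-0.01,0,0.04,0,0,0,1,0,0,0.03,0,0,0,1,0,0,0,0,0,0,1,0,0,0,0,0,0,1],
)

```text
time: 16.78
tool_pos: [573.0, 35.6, 182.2]
tcp_rot: [3.14, 0.002, 2.93]
contact_force: [-1.3, 0.3, -0.3]
grip_width: 23.5
```

```bash
python3 st.py; python3 look.py 12
```

```text
t 16.78 pos [573.   35.6 182.2] rpydeg [1.7989e+02 1.2000e-01 1.6787e+02] F [-1.25  0.31 -0.26] w 23.5
shift units [ 0.12  0.   -4.14]
turn units [0.03 0.03 0.09]
[-0.037  0.112 -0.015]
```

View pics/side12.png

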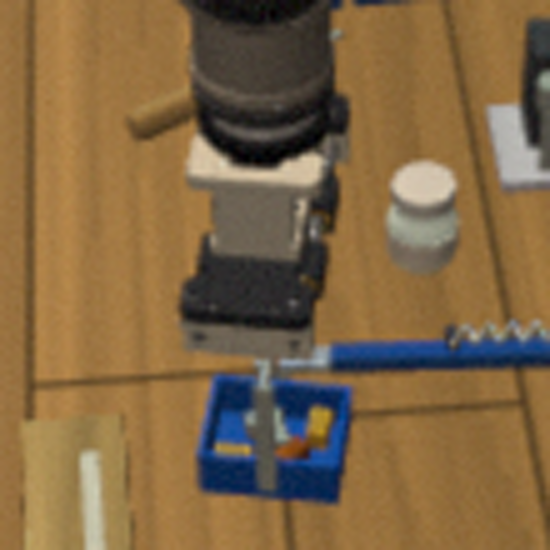

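View pics/scene12.png

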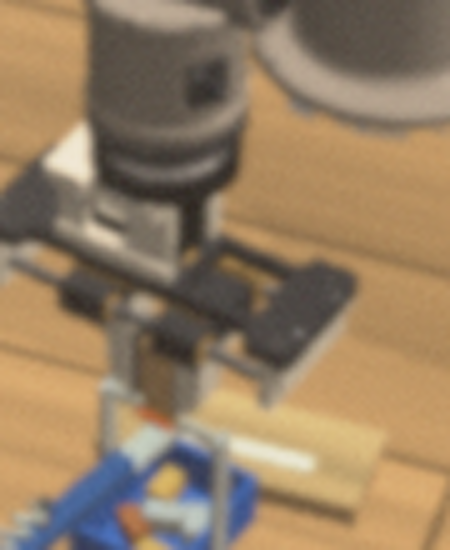

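Time is ample, so I'll average the noisy force while holding.

```bash
cat > avg.py <<'E'
from h import *
F=[];M=[]
for k in range(24):
    capture("side");o=get_obs();F.append(o['contact_force']);M.append(o['moment'])
print('F',np.mean(F,0).round(2),'se',(np.std(F,0)/24**.5).round(2),'M',np.mean(M,0).round(3));delta((570.5,36,265),167.5)
E
python3 avg.py
```

```text
F [-0.82 -0.46 -0.98] se [0.13 0.08 0.08] M [-0.073  0.122 -0.01 ]
t 18.08 pos [573.   35.5 182.2] rpydeg [1.7990e+02 1.2000e-01 1.6787e+02] F [-0.63 -0.8  -0.7 ] w 23.7
shift units [ 0.12  0.   -4.14]
turn units [0.03 0.03 0.09]
```

Call:
step_arm(
  moves=[0,0,0.05,0,0,0,1,0,0,0.06,0,0,0,1,0,0,0.06,0,0,0,1,0,0,0.06,0,0,0,1,0,0,0.06,0,0,0,1,0,0,0.06,0,0,0,1,0,0,0.06,0,0,0,1,0,0,0,0,0,0,1],
)

```text
time: 18.75
tool_pos: [574.5, 35.2, 173.9]
tcp_rot: [3.139, 0.006, 2.93]
contact_force: [-1.0, -0.3, -0.1]
grip_width: 23.6
```

```bash
python3 avg.py
```

```text
F [ 0.15 -0.36 -0.47] se [0.11 0.11 0.11] M [-0.117 -0.048 -0.008]
t 19.95 pos [574.5  35.2 174. ] rpydeg [179.88   0.35 167.86] F [ 0.98 -0.7  -0.75] w 23.7
shift units [ 0.17  0.01 -4.55]
turn units [0.03 0.09 0.09]
```

Call:
step_arm(
  moves=[0,0,0.04,0,0.05,0,1,-0.01,0,0.05,0,0,0,1,0,0,0.05,0,0,0,1,-0.01,0,0.05,0,0,0,1,0,0,0.05,0,0,0,1,0,0,0.05,0,0,0,1,0,0,0.05,0,0,0,1,0,0,0,0,0,0,1],
)

```text
time: 20.62
tool_pos: [576.1, 34.9, 167.1]
tcp_rot: [3.139, 0.005, 2.93]
contact_force: [-0.1, -0.3, -0.2]
grip_width: 23.8
```

```bash
python3 avg.py; python3 look.py 13
```

```text
F [ 0.67 -0.73  0.24] se [0.08 0.12 0.11] M [-0.143 -0.161 -0.007]
t 21.82 pos [576.   34.9 167.2] rpydeg [179.87   0.29 167.86] F [ 0.79 -1.14  0.52] w 23.9
shift units [ 0.26  0.01 -4.89]
turn units [0.03 0.07 0.09]
```

View pics/side13.png

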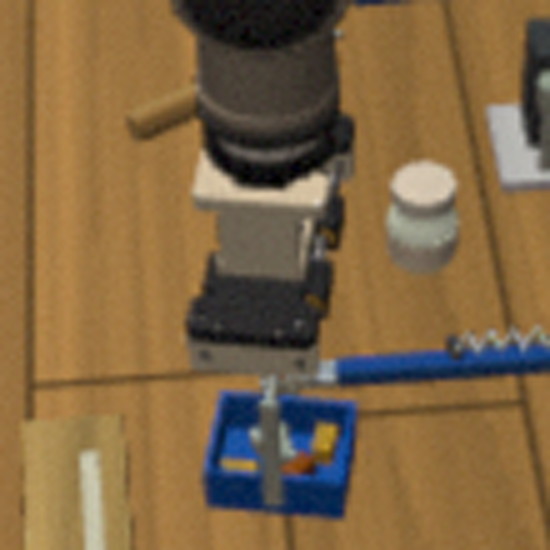

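Call:
step_arm(
  moves=[0,-0.02,-0.05,0,0,0,1,0,-0.02,-0.06,0,0,0,1,0,0,-0.06,0,0,0,1,0,0,0,0,0,0,1],
)

```text
time: 22.25
tool_pos: [575.2, 35.0, 170.6]
tcp_rot: [3.138, 0.003, 2.93]
contact_force: [0.3, -0.2, 0.4]
grip_width: 24.1
```

```bash
python3 avg.py
```

```text
F [ 0.43  0.09 -0.25] se [0.11 0.09 0.1 ] M [ 0.003 -0.093 -0.019]
t 23.45 pos [575.3  34.9 170.4] rpydeg [179.79   0.19 167.86] F [ 0.57 -0.14 -0.04] w 24.1
shift units [ 0.23  0.02 -4.73]
turn units [0.05 0.05 0.09]
```

Call:
step_arm(
  moves=[-0.01,0,0.04,0,0.03,0,1,-0.01,0,0.045,0,0,0,1,0,0,0,0,0,0,1,0,0,0,0,0,0,1],
)

```text
time: 23.78
tool_pos: [575.8, 34.9, 168.5]
tcp_rot: [3.138, 0.001, 2.93]
contact_force: [1.1, -0.1, -0.0]
grip_width: 23.7
```

```bash
python3 avg.py;python3 avg.py
```

```text
F [ 0.49  0.04 -0.14] se [0.08 0.08 0.1 ] M [-0.01  -0.083 -0.023]
t 24.98 pos [575.8  34.9 168.6] rpydeg [1.7979e+02 6.0000e-02 1.6786e+02] F [-0.52  0.06 -0.48] w 24.4
shift units [ 0.26  0.02 -4.82]
turn units [0.05 0.02 0.09]
F [ 0.55 -0.06 -0.  ] se [0.08 0.11 0.09] M [-0.004 -0.089  0.001]
t 26.18 pos [575.7  34.9 168.6] rpydeg [1.7979e+02 6.0000e-02 1.6787e+02] F [ 0.43 -0.15  0.27] w 23.6
shift units [ 0.26  0.02 -4.82]
turn units [0.05 0.02 0.09]
```

Call:
step_arm(
  moves=[-0.02,0,0.025,0,0,0,1,-0.02,0,0.02,0,0,0,1,0,0,0,0,0,0,1,0,0,0,0,0,0,1],
)

```text
time: 26.52
tool_pos: [576.1, 34.8, 167.3]
tcp_rot: [3.138, -0.0, 2.93]
contact_force: [0.8, -0.1, -0.6]
grip_width: 23.6
```

```bash
python3 avg.py;python3 avg.py
```

```text
F [ 0.01  0.06 -0.23] se [0.13 0.09 0.09] M [ 0.012 -0.03  -0.001]
t 27.72 pos [576.1  34.8 167.4] rpydeg [ 1.7980e+02 -1.0000e-02  1.6787e+02] F [-0.09  0.07 -0.08] w 23.6
shift units [ 0.29  0.02 -4.88]
turn units [ 0.05 -0.    0.09]
F [ 0.42  0.09 -0.07] se [0.12 0.1  0.09] M [ 0.005 -0.058 -0.017]
t 28.92 pos [576.1  34.8 167.4] rpydeg [ 1.7980e+02 -1.0000e-02  1.6787e+02] F [0.38 0.01 0.54] w 23.9
shift units [ 0.29  0.02 -4.88]
turn units [ 0.05 -0.    0.09]
```

Call:
step_arm(
  moves=[-0.01,0,0.04,0,0,0,1,0,0,0,0,0,0,1,0,0,0,0,0,0,1],
)

```text
time: 29.17
tool_pos: [576.3, 34.8, 166.5]
tcp_rot: [3.138, -0.0, 2.93]
contact_force: [-0.2, 0.5, -0.7]
grip_width: 23.7
```

```bash
python3 avg.py;python3 avg.py
```

```text
F [ 0.05  0.05 -0.15] se [0.09 0.08 0.09] M [ 0.005 -0.058 -0.016]
t 30.37 pos [576.3  34.8 166.5] rpydeg [ 1.7980e+02 -1.0000e-02  1.6787e+02] F [-0.04 -0.09  0.33] w 24.1
shift units [ 0.3   0.02 -4.92]
turn units [ 0.05 -0.    0.09]
F [ 0.22  0.23 -0.04] se [0.09 0.12 0.11] M [ 0.005 -0.068 -0.021]
t 31.57 pos [576.3  34.8 166.6] rpydeg [ 1.7980e+02 -1.0000e-02  1.6787e+02] F [-0.36  0.35  0.04] w 23.7
shift units [ 0.3   0.02 -4.92]
turn units [ 0.05 -0.    0.09]
```

Call:
step_arm(
  moves=[0,0,0.035,0,0,0,1,0,0,0,0,0,0,1,0,0,0,0,0,0,-1,0,0,0,0,0,0,-1,0,0,0,0,0,0,-1,0,0,0,0,0,0,-1],
)

```text
time: 32.07
tool_pos: [576.1, 34.7, 165.7]
tcp_rot: [3.138, -0.001, 2.93]
contact_force: [-0.4, -0.2, 0.3]
grip_width: 46.3
```

```bash
python3 st.py; python3 look.py 14
```

```text
t 32.07 pos [576.1  34.7 165.7] rpydeg [ 1.7981e+02 -4.0000e-02  1.6787e+02] F [-0.35 -0.23  0.35] w 46.3
shift units [ 0.29  0.02 -4.97]
turn units [ 0.05 -0.01  0.09]
[-0.003  0.047 -0.03 ]
```

View pics/side14.png

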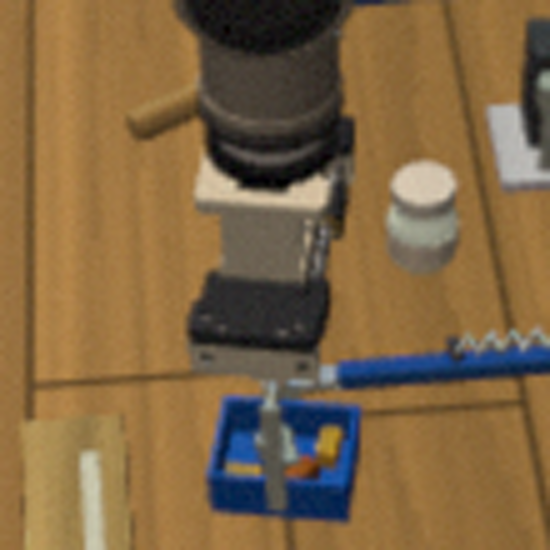

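View pics/scene14.png

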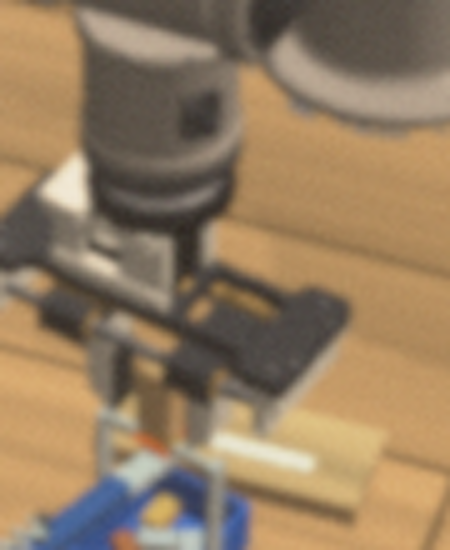

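The caddy is released and hanging, with no visible jump. I'll open fully, then retreat straight up.

Call:
step_arm(
  moves=[0,0,0,0,0,0,-1,0,0,0,0,0,0,-1,0,0,0,0,0,0,-1,0,0,0,0,0,0,-1,0,0,-0.3,0,0,0,-1,0,0,-0.5,0,0,0,-1,0,0,-0.7,0,0,0,-1,0,0,-0.7,0,0,0,-1],
)

```text
time: 32.83
tool_pos: [574.4, 34.7, 209.9]
tcp_rot: [3.139, -0.007, 2.93]
contact_force: [0.4, -0.1, -0.5]
grip_width: 91.8
```

Call:
step_arm(
  moves=[0,0,-0.8,0,0,0,-1,0,0,-0.8,0,0,0,-1,0,0,-0.8,0,0,0,-1,0,0,-0.6,0,0,0,-1,0,0,-0.3,0,0,0,-1,0,0,0,0,0,0,-1],
)

```text
time: 33.33
tool_pos: [576.0, 34.3, 288.4]
tcp_rot: [3.138, 0.003, 2.93]
contact_force: [-0.5, -0.7, -0.9]
grip_width: 91.8
```

```bash
python3 st.py; python3 - <<'E'
from h import *
import time
I=[]
for k in range(20): I.append(capture("side").astype(int))
S=capture("scene")
for k in (0,5,10,15): print(k,np.abs(I[19]-I[k])[150:280,200:360].mean().round(2), np.abs(I[19]-I[k])[300:400,60:160].mean().round(2))
cv2.imwrite("pics/side15.png",I[19].astype(np.uint8)[:,:,::-1]);cv2.imwrite("pics/scene15.png",S[:,:,::-1]);cv2.imwrite("pics/w15.png",capture("wrist")[:,:,::-1])
E
```

```text
t 33.33 pos [576.   34.3 288.4] rpydeg [179.77   0.2  167.87] F [-0.52 -0.66 -0.88] w 91.8
shift units [0.29 0.02 1.17]
turn units [0.06 0.05 0.09]
[ 0.047 -0.068  0.029]
0 2.6 2.28
5 2.55 2.27
10 2.51 2.25
15 2.49 2.27
```

View pics/side15.png

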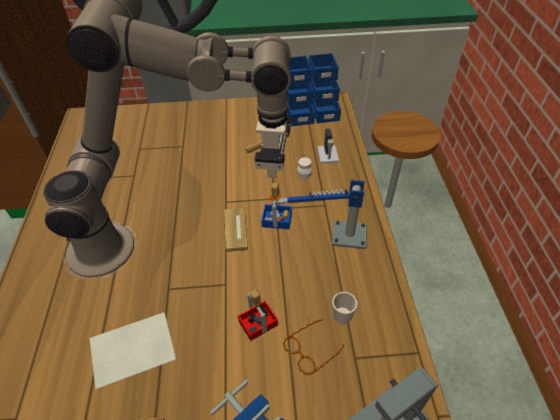

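View pics/scene15.png

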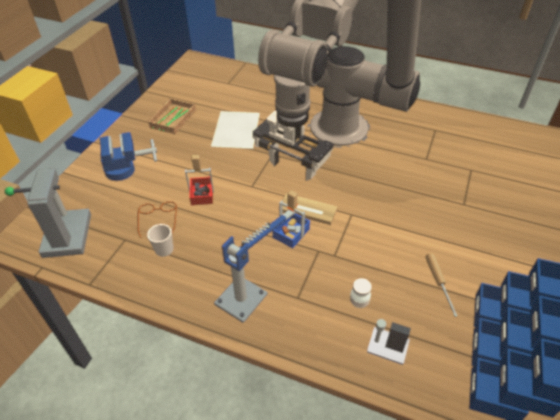

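View pics/w15.png

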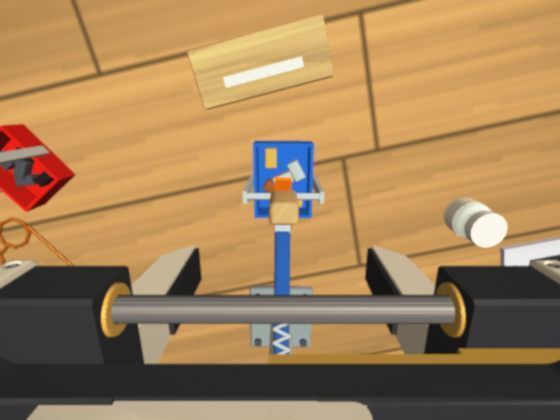

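The caddy hangs upright in the notch with the bar centred at about (284,197) in the wrist view. The frame differences are at noise level and the bystanders look unmoved. I'll hold briefly, then hand in.

Call:
step_arm(
  moves=[0,0,0,0,0,0,-1,0,0,0,0,0,0,-1,0,0,0,0,0,0,-1,0,0,0,0,0,0,-1,0,0,0,0,0,0,-1,0,0,0,0,0,0,-1,0,0,0,0,0,0,-1,0,0,0,0,0,0,-1],
)

```text
time: 35.1
tool_pos: [575.4, 34.4, 286.1]
tcp_rot: [3.138, -0.0, 2.93]
contact_force: [-0.3, 0.3, 0.2]
grip_width: 92.1
```

```bash
python3 - <<'E'
from plant import *
print(close_job(), get_obs()['time'])
E
```

```text
the job is handed in; nothing more can be done
the job is handed in; nothing more can be done
```

The blue caddy is hanging by its crossbar in the orange notch, released, and I handed the job in at about 35 s of the 69 s allowed. No verdict was reported.

- **How it went:** I gripped the caddy by its wooden grip and felt about 6.4 N of weight. I brought it in over the arm's free-end lip and lowered it along the notch's arc, mostly at about 20 mm/s. The arm sank roughly 100 mm while I still held the caddy. I let go once the averaged vertical force on the tool was about −0.1 ± 0.1 N.
- **Last checks:** In a series of side pictures over about 1 s after release, the changes around the caddy were barely above the noise (2.5–2.6 against about 2.3 elsewhere). The caddy hangs upright with its bar in the notch and is clear of the bench. By eye, the bystanders look unmoved in the side and scene views, and the gripper is open about 120 mm above its release height.
- **Disagreements:** The bar appeared 1–2 pixels higher in the scene and side pictures than the arm's measured position predicted. I corrected for this by comparing the bar and notch directly in the same pictures. Single force readings were noisy (±0.7 N), so I used averages before release. The bar first touched the pivot-side wall of the notch with about 2 N sideways, which I eased off straight away.

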